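# Feel for the latched key and release it

## Robot

A 6-joint arm with a two-finger parallel gripper is mounted at the origin on a cart in front of the work surface, level with it; the furniture and walls round the work are solid. World frame = base frame: x ahead of the robot, y to its left, z up, the work surface at z = 0. Lengths are in mm, angles in rad, forces in N, time in s.
With the tool pointing down it reaches from about 275 to 750 mm from the base axis. Payload 10.2 kg.
Tool frame: the origin (TCP) lies between the finger pads; the fingertips stand 14 mm ahead of it and the grasp point (between the pads) lies 5 mm behind it (tip_reach is the distance from the TCP to the fingertips, in mm); z points along the fingers, y is the line along which they close (so a half turn about z gives the same grasp; the last joint's range is limited). The gripper opens to 85 mm and grips with 20 to 120 N. Pads are 22 mm wide; open, the fingers measure 114 mm over their backs; the gripper's body (76 mm by 85 mm) begins 54 mm behind the grasp point. The pads swing forward as they close: fully open they stand 13 mm farther back than shut.
Start: joints at [0.978, 0.313, 1.498, -0, 1.331, -0.223], TCP at [189.763, 489.511, 245.294] pointing down, gripper open.
Joint ranges: [-2.94, 2.94], [-0.97, 2.17], [0.19, 2.56], [-1.23, 4.37], [0.02, 3.11], [-2.88, 2.88]. Speed limits (rad/s): [2.39, 2.39, 3.01, 3.14, 3.14, 3.14].

## Interface

Orientations are given as a unit quaternion [w, x, y, z].
In Python, from rig import * gives the robot as it stands.
- The arm moves only by the tool arm_command, never from a script. Its argument "steps" is a list that holds one entry, the list of rows, each a list of 7 numbers: the opening, from 0 (shut) to 1 (fully open), then the shift along the tool's x, y, z each as a share of 0.05 m, from -1 to 1, then the turn, a rotation vector about the tool's x, y, z each as a share of 0.15 rad, from -1 to 1. A call has 1 to 8 rows; each row shifts and turns the commanded pose from where the row before left it, along the tool's axes as they then stand; what a row does not reach is not made up. A row lasts 1/8 s, in which the tool goes at most 62.5 mm and 10.7 degrees, less where a joint would pass 70% of its speed; a pose out of reach is approached as far as the arm can. A call with a number of a shift or a turn outside -1 to 1 is refused whole. A call with a gripper value outside its range is refused whole. The fingers move at their own pace and stop on an object; "squeeze" is the grip in N (left out, the last holds). Time passes only in rows, so rows that do not move let the fingers close. It gives the time, the measured TCP pose, the force, the opening and the grip force at its end, in the units of the state.
- sense(): the state, without advancing time (a new reading comes with each control period).
- capture(name): name is "side" or "top" or "wrist"; returns the picture (400x640x3 uint8, red, green, blue); there is no depth.
- get_calibration(name): a dict with "intrinsics" (3x3 intrinsics, pixels), "D" ([k1, k2, p1, p2, k3] as OpenCV has them; the pictures are not rectified), "rvec" (rotation vector, rad) and "tvec" (3), from world to camera coordinates, as OpenCV has them; the wrist camera has in their place "T_tool_cam" (4x4, takes a point from camera to tool coordinates, whose origin is the TCP and whose axes are the flange's). Camera axes: x right, y down, z forward; pixel columns grow to the right and rows downward; lengths in mm; the calibration is good to about 2 mm. A picture is of the moment at which its call begins: read the wrist's pose just before it. get_calibration takes no time and is no camera call.
- finish_job(): hands the job in; it is judged then, once.
The state is a dict: "time_s": time; "joints": joint angles; "dq": joint speeds; "tau": joint torques, N m; "eef_pos": TCP position; "ee_rot": TCP orientation; "force": force on the tool from outside, world axes, zero at the start; "wrist_torque": the same for the moment, N m; "grip_width": opening from 0.0 (shut) to 1.0 (fully open); "grip_force": force on a finger pad.
Only numpy, scipy, OpenCV 4.12 (cv2) and the standard library are available. Lean on these libraries where they do the work, as an engineer would, in place of code of your own. Each camera call takes 0.05 s, during which the arm holds its last target. There are 200 camera calls.

## Task

One of the four white keys on the channel selector box was left latched down. With the fingertips, tap each key lightly, one after another from the left-most to the right-most as the robot sees them, to find the one that sits lower and does not give; only when all four have been tapped, press that key in until its latch lets go and let it come up, so that all four keys stand up. Do not press any other key in further than a light tap does, do not push hard, and do not lift or shift any of the things standing around.

Things in the scene. Friction and masses are not known exactly. Their poses are not given: they have to be found in the camera images.
- selector_box: channel selector box, fixed: grey, 100 mm deep (its x, away from the robot), 210 mm wide (its y, to the robot's left), 30 mm high, turned up to 0.3 rad; origin at the centre of its underside. Four identical key units stand on it in a row along y, at +63, +21, -21 and -63 mm; their black frames, 62 mm deep and 39 mm wide, reach 54 mm above the worktop.
- key_a: one of the four identical white push keys, 36 mm deep (x) by 24 mm wide (y); origin at the centre of its top face, z up, axes as the box. The letters say nothing about the place in the row: read it from the position. A free key's top is 68 mm above the worktop; the latched key's top is about 3.5 mm lower.
- key_b: one of the four identical white push keys, 36 mm deep (x) by 24 mm wide (y); origin at the centre of its top face, z up, axes as the box. The letters say nothing about the place in the row: read it from the position. A free key's top is 68 mm above the worktop; the latched key's top is about 3.5 mm lower.
- key_c: one of the four identical white push keys, 36 mm deep (x) by 24 mm wide (y); origin at the centre of its top face, z up, axes as the box. The letters say nothing about the place in the row: read it from the position. A free key's top is 68 mm above the worktop; the latched key's top is about 3.5 mm lower.
- key_d: one of the four identical white push keys, 36 mm deep (x) by 24 mm wide (y); origin at the centre of its top face, z up, axes as the box. The letters say nothing about the place in the row: read it from the position. A free key's top is 68 mm above the worktop; the latched key's top is about 3.5 mm lower.
- slide_a (a joint): how far key_a is down (m): 0 = fully up, about 0.0034 = latched, 0.011 = bottom stop. A free key gives above 1.5 N (300 N/m more) and springs back. The latched key does not give below 2.5 N; pressed on, its latch lets go at about 7 mm (about 4 N), and it rises to 0 when let go.
- slide_b (a joint): how far key_b is down (m): 0 = fully up, about 0.0034 = latched, 0.011 = bottom stop. A free key gives above 1.5 N (300 N/m more) and springs back. The latched key does not give below 2.5 N; pressed on, its latch lets go at about 7 mm (about 4 N), and it rises to 0 when let go.
- slide_c (a joint): how far key_c is down (m): 0 = fully up, about 0.0034 = latched, 0.011 = bottom stop. A free key gives above 1.5 N (300 N/m more) and springs back. The latched key does not give below 2.5 N; pressed on, its latch lets go at about 7 mm (about 4 N), and it rises to 0 when let go.
- slide_d (a joint): how far key_d is down (m): 0 = fully up, about 0.0034 = latched, 0.011 = bottom stop. A free key gives above 1.5 N (300 N/m more) and springs back. The latched key does not give below 2.5 N; pressed on, its latch lets go at about 7 mm (about 4 N), and it rises to 0 when let go.
- flask_2: bystander: conical flask with a cotton plug, 57 mm wide, 102 mm tall, behind the box on the right; origin at the centre of its underside
- flask_1: bystander: conical flask with a cotton plug, 61 mm wide, 111 mm tall, behind the box on the left; origin at the centre of its underside
- forceps_1: bystander: steel forceps, 14 x 140 x 9 mm, lying in front of the box; origin at the centre of its underside
- marker_1: bystander: felt marker lying down, 126 mm long, 14 mm thick, left of the box; origin at the centre of its underside
- cap_loose: bystander: black tube cap standing on end, 20 mm wide, 22 mm high, right of the box; origin at the centre of its underside

How it is judged (in metres and radians):
On the way, in this order (a step that is already met when the one before it is completed fails the run):
1. the left-most key is tapped, the latched key still down (((contact force between the fingers and key_a above 0.3 N and y of key_a in the frame of selector_box above 0.042 m) or (contact force between the fingers and key_b above 0.3 N and y of key_b in the frame of selector_box above 0.042 m) or (contact force between the fingers and key_c above 0.3 N and y of key_c in the frame of selector_box above 0.042 m) or (contact force between the fingers and key_d above 0.3 N and y of key_d in the frame of selector_box above 0.042 m)) and value of joint slide_a above 0.0025 m), for 0.03 s.
2. the second key from the left is tapped, the latched key still down (((contact force between the fingers and key_a above 0.3 N and y of key_a in the frame of selector_box between 0 and 0.042 m) or (contact force between the fingers and key_b above 0.3 N and y of key_b in the frame of selector_box between 0 and 0.042 m) or (contact force between the fingers and key_c above 0.3 N and y of key_c in the frame of selector_box between 0 and 0.042 m) or (contact force between the fingers and key_d above 0.3 N and y of key_d in the frame of selector_box between 0 and 0.042 m)) and value of joint slide_a above 0.0025 m), for 0.03 s.
3. the third key from the left is tapped, the latched key still down (((contact force between the fingers and key_a above 0.3 N and y of key_a in the frame of selector_box between -0.042 and 0 m) or (contact force between the fingers and key_b above 0.3 N and y of key_b in the frame of selector_box between -0.042 and 0 m) or (contact force between the fingers and key_c above 0.3 N and y of key_c in the frame of selector_box between -0.042 and 0 m) or (contact force between the fingers and key_d above 0.3 N and y of key_d in the frame of selector_box between -0.042 and 0 m)) and value of joint slide_a above 0.0025 m), for 0.03 s.
4. the right-most key is tapped, the latched key still down (((contact force between the fingers and key_a above 0.3 N and y of key_a in the frame of selector_box below -0.042 m) or (contact force between the fingers and key_b above 0.3 N and y of key_b in the frame of selector_box below -0.042 m) or (contact force between the fingers and key_c above 0.3 N and y of key_c in the frame of selector_box below -0.042 m) or (contact force between the fingers and key_d above 0.3 N and y of key_d in the frame of selector_box below -0.042 m)) and value of joint slide_a above 0.0025 m), for 0.03 s.
5. the latched key is pressed in (more than 6 mm down) by the fingers (value of joint slide_a above 0.006 m and contact force between the fingers and key_a above 0.3 N), for 0.02 s.
At the end, for the whole second after the job is handed in: all four keys stand up (each less than 1.5 mm down) and every bystander is within 20 mm of where it stood (value of joint each of slide_a, slide_b, slide_c, slide_d below 0.0015 m and distance of each of flask_2, flask_1, forceps_1, marker_1, cap_loose from where it was at the start of the episode below 0.02 m); the robot touches nothing.
It fails at once if a key that was not latched is pressed in more than 8 mm (value of joint any of slide_b, slide_c, slide_d above 0.008 m).
It fails at once if a key is pushed harder than 20 N (contact force between the fingers and key_a above 20 N or contact force between the fingers and key_b above 20 N or contact force between the fingers and key_c above 20 N or contact force between the fingers and key_d above 20 N).
It fails at once if a bystander is lifted, or shifted by more than 20 mm (distance of any of flask_2, flask_1, forceps_1, marker_1, cap_loose from where it was at the start of the episode above 0.02 m).
It also fails if it takes over 48 s, if anything falls off the work surface, if the arm or the gripper's body presses on something with over 40 N, if the wrist force passes 120 N, or if a joint passes its speed limit or range.

## Working session

There is one attempt and no reset: what is moved stays moved. The work goes in short steps, Python scripts to look and compute and a tool call to move; the robot and the scene stay as the last step left them, time stands still between calls to the robot, and variables do not carry over. Pictures are saved under pics/ and viewed, at most 10 in all, crops included, and the job is handed in when it is done.

Besides the shell and the picture viewer there is one more tool, called after "Request:" as name(argument=value, ...) on one line, values as JSON. arm_command: Moves the arm, as the interface text tells. Its arguments: {"type":"object","properties":{"steps":{"type":"array"},"squeeze":{"type":"number"}},"required":["steps"]}

```bash
mkdir -p pics; python3 - <<'E'
from rig import *
import cv2
s=sense();print(s)
for n in("top","side"):
    im=capture(n);cv2.imwrite(f"pics/{n}0.png",im[:,:,::-1]);print(n,get_calibration(n))
print(get_calibration("wrist"))
E
```

```text
{'time_s': 0.0, 'joints': array([ 9.77617277e-01,  3.13457297e-01,  1.49842171e+00, -3.59317320e-06,
        1.33097541e+00, -2.23422719e-01]), 'dq': array([-1.56303701e-03, -8.31374484e-04, -4.95231074e-05,  2.21105795e-03,
        4.15812806e-04, -7.42777661e-04]), 'tau': array([ 7.67035544e-04, -4.12249589e+01, -2.59752399e+01, -2.49257357e-05,
        3.98536708e-03, -4.99595970e-06]), 'eef_pos': array([189.6215197 , 489.31539667, 244.73710996]), 'ee_rot': array([-2.48890014e-04,  1.83826319e-01,  9.82958537e-01, -5.79713103e-04]), 'force': array([-0.19975763, -0.45348372,  0.32319068]), 'wrist_torque': array([-0.00408791, -0.04068865, -0.03555484]), 'grip_force': 0.0, 'grip_width': 1.0033166559668216}
top {'intrinsics': array([[466.31065559,   0.        , 318.1289328 ],
       [  0.        , 466.31065559, 190.83199305],
       [  0.        ,   0.        ,   1.        ]]), 'D': array([0.04742322, 0.        , 0.        , 0.        , 0.        ]), 'rvec': array([ 2.10319522, -1.70511556,  0.46535779]), 'tvec': array([-43.28764483, 531.72174892, 732.16646301])}
side {'intrinsics': a
[... 255 characters left out ...]
1557, -0.57019255,  0.27227456]), 'tvec': array([-448.09907494,  287.77887128,  698.56597003])}
{'intrinsics': array([[277.51722146,   0.        , 314.06292233],
       [  0.        , 277.51722146, 197.82363956],
       [  0.        ,   0.        ,   1.        ]]), 'D': array([-0.00480954,  0.        ,  0.        ,  0.        ,  0.        ]), 'T_tool_cam': array([[ 2.04571009e-04, -9.55059144e-01, -2.96415231e-01,
         7.57213480e+01],
       [ 9.99999898e-01,  3.14912973e-04, -3.24509391e-04,
        -2.17943054e-01],
       [ 4.03270663e-04, -2.96415135e-01,  9.55059111e-01,
        -1.28893547e+02],
       [ 0.00000000e+00,  0.00000000e+00,  0.00000000e+00,
         1.00000000e+00]])}
```

View pics/top0.png

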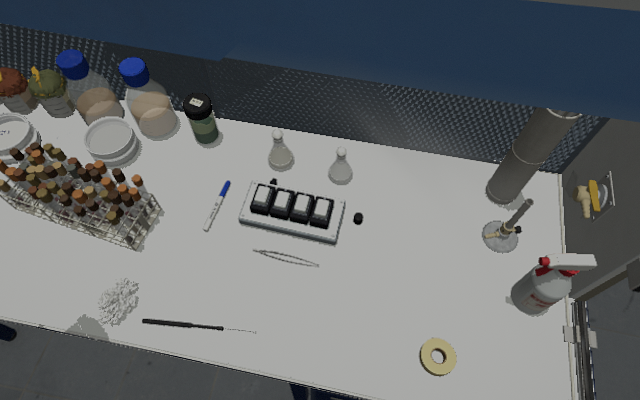

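View pics/side0.png

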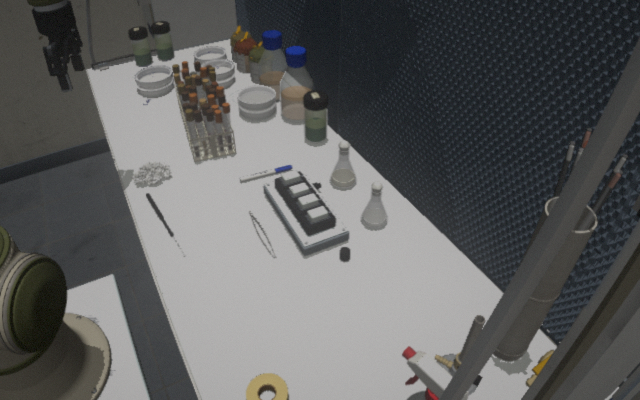

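The top view shows the box at about (292,210), with white keys near (262,198), (282,203), (302,208) and (321,212). The side view shows the keys from (291,179) to (317,214). I'll enlarge both crops to get accurate pixel positions.

```bash
python3 - <<'E'
import cv2,numpy as np
t=cv2.imread("pics/top0.png")[172:252,230:360]
s=cv2.imread("pics/side0.png")[160:260,250:360]
a=cv2.resize(t,None,fx=3.5,fy=3.5,interpolation=cv2.INTER_CUBIC)
b=cv2.resize(s,None,fx=3,fy=3,interpolation=cv2.INTER_CUBIC)
o=np.zeros((310,800,3),np.uint8);o[:a.shape[0],:a.shape[1]]=a;o[:b.shape[0],460:460+b.shape[1]]=b
cv2.imwrite("pics/crop.png",o)
E
```

```text
(no output)
```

View pics/crop.png

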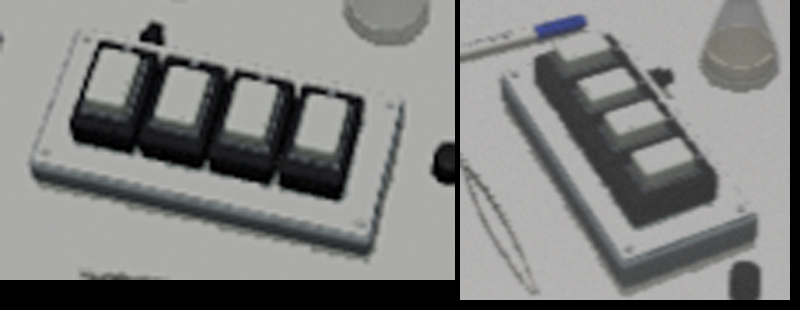

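The enlarged crops show the key tops clearly. In the top view they are at about (263,193), (283,198.5), (302,203) and (322,207). In the side view they are at (292,177), (300,189), (309,200) and (318,212). Next I'll refine these by blob and triangulate.

```bash
cat > h.py <<'E'
from rig import *
import cv2,numpy as np
def P(n):
    c=get_calibration(n);R=cv2.Rodrigues(c["rvec"])[0];return c,np.c_[R,c["tvec"]]
def blobs(f,seeds,th):
    g=cv2.cvtColor(cv2.imread(f),cv2.COLOR_BGR2GRAY);g=cv2.resize(g,None,fx=4,fy=4,interpolation=cv2.INTER_CUBIC)
    n,l,st,ce=cv2.connectedComponentsWithStats((g>th).astype(np.uint8))
    out=[]
    for u,v in seeds:
        k=l[int(v*4+1.5),int(u*4+1.5)];out.append((*((ce[k]-1.5)/4),st[k,4]/16))
    return np.array(out)
E
python3 - <<'E'
from h import *
S={"top":[(263,193.4),(283,198.6),(302.3,203),(322.3,207)],"side":[(291.7,176.7),(300.3,189.3),(309,199.7),(318.3,212.3)]}
B={}
for n in S:
    for th in(140,150,160,170):print(n,th,blobs(f"pics/{n}0.png",S[n],th).round(1).tolist())
def tri(a,b):
    ct,Pt=P("top");cs,Ps=P("side")
    u=cv2.undistortPoints(np.array(a,float)[:,None],ct["intrinsics"],ct["D"])[:,0]
    w=cv2.undistortPoints(np.array(b,float)[:,None],cs["intrinsics"],cs["D"])[:,0]
    X=cv2.triangulatePoints(Pt,Ps,u.T,w.T);return (X[:3]/X[3]).T
X=tri(S["top"],S["side"]);print(X.round(1),np.diff(X,axis=0).round(1))
X=tri(blobs("pics/top0.png",S["top"],150)[:,:2],blobs("pics/side0.png",S["side"],150)[:,:2]);print(X.round(1))
E
```

```text
top 140 [[261.6, 193.6, 157.2], [281.5, 198.7, 159.8], [301.3, 202.3, 162.8], [321.5, 206.8, 165.0]]
top 150 [[261.6, 193.5, 149.2], [281.5, 198.7, 151.6], [301.3, 202.3, 154.6], [321.5, 206.8, 157.4]]
top 160 [[261.6, 193.5, 138.4], [281.5, 198.6, 141.6], [301.3, 202.3, 144.4], [321.5, 206.8, 147.8]]
top 170 [[261.4, 193.3, 94.9], [321.5, 197.8, 238251.1], [321.5, 197.8, 238251.1], [321.5, 197.8, 238251.1]]
side 140 [[283.7, 256.0, 75712.6], [298.7, 187.6, 115.3], [307.6, 198.6, 126.7], [317.1, 211.6, 139.4]]
side 150 [[285.9, 260.7, 73086.5], [298.7, 187.5, 106.2], [307.6, 198.6, 116.9], [317.2, 211.6, 130.3]]
side 160 [[286.7, 260.4, 71019.4], [298.8, 187.4, 96.5], [307.6, 198.5, 106.7], [317.2, 211.6, 119.7]]
side 170 [[290.6, 263.7, 66673.8], [298.9, 187.4, 82.6], [307.6, 198.4, 91.2], [317.2, 211.5, 104.0]]
[[543.9 185.8  62.1]
 [542.2 143.1  59.8]
 [539.4 101.5  64.1]
 [537.8  59.8  65.6]] [[ -1.8 -42.7  -2.3]
 [ -2.7 -41.5   4.3]
 [ -1.6 -41.8   1.4]]
[[ 633.2  266.5 -268.3]
 [ 539.6  145.3   63.7]
 [ 538.1  103.3   67. ]
 [ 536.6   61.4   67. ]]
```

Triangulation puts keys 2 to 4 at about (539.6,145.3), (538.1,103.3) and (536.6,61.4), which extrapolates to about (541,187) for key 1. The heights are 64, 67 and 67 mm. The box is turned about -0.036 rad. I'll shut the gripper, turn the tool to line up, then travel over.

Request:
arm_command(steps=[[[0,0,0,0,0,0,-0.74],[0,0,0,0,0,0,-0.74],[0,0,0,0,0,0,-0.74],[0,0,0,0,0,0,0]]], squeeze=20)

```text
time_s: 0.6
eef_pos: [189.7, 489.4, 245.0]
ee_rot: [-0.0, 0.019, 1.0, -0.0]
force: [0.5, -0.3, 0.4]
grip_width: 0.141
grip_force: 0.0
```

Request:
arm_command(steps=[[[0,-0.9,-0.72,0,0,0,0],[0,-0.9,-0.72,0,0,0,0],[0,-0.9,-0.72,0,0,0,0],[0,-0.9,-0.72,0,0,0,0],[0,-0.9,-0.72,0,0,0,0],[0,-0.9,-0.72,0,0,0,0],[0,-0.9,-0.72,0,0,0,0],[0,-0.9,-0.72,0,0,0,0]]])

```text
time_s: 1.6
eef_pos: [540.1, 187.0, 245.2]
ee_rot: [-0.0, 0.02, 1.0, 0.0]
force: [0.1, 0.6, 0.0]
grip_width: 0.001
grip_force: 0.0
```

Request:
arm_command(steps=[[[0,0,0,0,0,0,0],[0,0,0,0,0,0,0],[0,0,0,0,0,0,0]]])

```text
time_s: 1.98
eef_pos: [538.2, 189.4, 245.5]
ee_rot: [-0.0, 0.018, 1.0, 0.0]
force: [-0.2, 0.4, 0.7]
grip_width: -0.001
grip_force: 0.0
```

```bash
python3 - <<'E'
from h import *
from scipy.spatial.transform import Rotation as Ro
s=sense();im=capture("wrist");cv2.imwrite("pics/w1.png",im[:,:,::-1])
c=get_calibration("wrist");w,x,y,z=s["ee_rot"]
T=np.eye(4);T[:3,:3]=Ro.from_quat([x,y,z,w]).as_matrix();T[:3,3]=s["eef_pos"];T=T@c["T_tool_cam"];Ti=np.linalg.inv(T)
K=[(541.1,187.3,68),(539.6,145.3,64.5),(538.1,103.3,68),(536.6,61.4,68)]
p=cv2.projectPoints(np.array(K,float),cv2.Rodrigues(Ti[:3,:3])[0],Ti[:3,3],c["intrinsics"],c["D"])[0][:,0];print(s["eef_pos"],p)
o=im[:,:,::-1].copy()
for q in p: cv2.circle(o,tuple(int(v) for v in q.round()),2,(0,0,255),-1)
cv2.imwrite("pics/w1m.png",o)
E
```

```text
[538.16209588 189.43429183 245.48709484] [[312.52027559 184.20288617]
 [276.01678508 183.44912331]
 [238.7290231  184.21480582]
 [201.97219173 184.22117454]]
```

View pics/w1m.png

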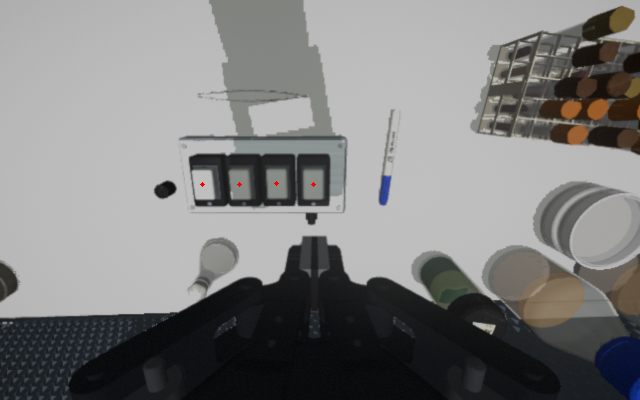

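The projected key centres (red dots at about (312,184), (276,183), (239,184) and (202,184)) fall on the four keys, and the row is square with the tool. I'll descend over the left-most key.

Request:
arm_command(steps=[[[0,-0.03,-0.02,0.9,0,0,0],[0,0,0,0.9,0,0,0],[0,0,0,0.9,0,0,0],[0,0,0,0.3,0,0,0],[0,0,0,0,0,0,0],[0,0,0,0,0,0,0]]])

```text
time_s: 2.78
eef_pos: [541.3, 187.7, 97.2]
ee_rot: [0.002, 0.018, 1.0, 0.0]
force: [0.2, -0.5, -0.3]
grip_width: -0.003
grip_force: 0.0
```

Request:
arm_command(steps=[[[0,0,0,0.1,0,0,0],[0,0,0,0,0,0,0],[0,0,0,0,0,0,0]]])

```text
time_s: 3.15
eef_pos: [540.5, 187.4, 90.5]
ee_rot: [0.0, 0.018, 1.0, 0.0]
force: [-0.1, -0.5, -0.0]
grip_width: -0.0
grip_force: 0.0
```

Request:
arm_command(steps=[[[0,0,0,0.12,0,0,0],[0,0,0,0,0,0,0],[0,0,0,0,0,0,0]]])

```text
time_s: 3.52
eef_pos: [540.4, 187.4, 84.2]
ee_rot: [-0.0, 0.018, 1.0, -0.0]
force: [0.8, 0.8, -0.1]
grip_width: 0.0
grip_force: 0.0
```

Request:
arm_command(steps=[[[0,0,0,0.03,0,0,0],[0,0,0,0,0,0,0]]])

```text
time_s: 3.78
eef_pos: [540.3, 187.4, 82.7]
ee_rot: [-0.0, 0.018, 1.0, -0.0]
force: [1.1, -0.2, 0.6]
grip_width: 0.005
grip_force: 0.0
```

Request:
arm_command(steps=[[[0,0,0,0.02,0,0,0],[0,0,0,0,0,0,0]]])

```text
time_s: 4.03
eef_pos: [540.4, 187.4, 81.9]
ee_rot: [0.0, 0.018, 1.0, 0.0]
force: [-0.3, -0.9, 1.4]
grip_width: -0.001
grip_force: 0.8
```

Request:
arm_command(steps=[[[0,0,0,0.02,0,0,0],[0,0,0,0,0,0,0]]])

```text
time_s: 4.28
eef_pos: [540.5, 187.4, 80.8]
ee_rot: [0.0, 0.018, 1.0, 0.0]
force: [-0.7, 0.8, 1.9]
grip_width: -0.004
grip_force: 0.9
```

Contact came at TCP z of about 82 with about 1.9 N, and the key gives, so key 1 is free. On to the second key.

Request:
arm_command(steps=[[[0,0,0,-0.16,0,0,0],[0,0,-0.84,0,0,0,0],[0,0,0,0,0,0,0],[0,0,0,0.12,0,0,0],[0,0,0,0,0,0,0]]])

```text
time_s: 4.9
eef_pos: [538.5, 146.1, 82.2]
ee_rot: [-0.001, 0.018, 1.0, 0.0]
force: [-0.1, -0.3, -0.5]
grip_width: -0.003
grip_force: 0.0
```

Request:
arm_command(steps=[[[0,0,0,0.04,0,0,0],[0,0,0,0,0,0,0]]])

```text
time_s: 5.15
eef_pos: [538.7, 145.7, 80.6]
ee_rot: [-0.0, 0.018, 1.0, -0.0]
force: [0.0, -0.9, 0.1]
grip_width: 0.003
grip_force: 0.0
```

Request:
arm_command(steps=[[[0,0,0,0.02,0,0,0],[0,0,0,0,0,0,0]]])

```text
time_s: 5.4
eef_pos: [538.8, 145.5, 79.8]
ee_rot: [-0.0, 0.018, 1.0, -0.0]
force: [-0.2, -0.8, 0.6]
grip_width: 0.0
grip_force: 0.0
```

No contact at 79.8, so this key sits lower. I'll continue in small steps.

Request:
arm_command(steps=[[[0,0,0,0.02,0,0,0],[0,0,0,0,0,0,0]]])

```text
time_s: 5.65
eef_pos: [538.8, 145.4, 78.8]
ee_rot: [-0.0, 0.018, 1.0, 0.0]
force: [0.1, -1.1, -0.5]
grip_width: -0.001
grip_force: 0.0
```

Request:
arm_command(steps=[[[0,0,0,0.01,0,0,0],[0,0,0,0,0,0,0],[0,0,0,0,0,0,0]]])

```text
time_s: 6.02
eef_pos: [538.9, 145.4, 78.4]
ee_rot: [0.0, 0.018, 1.0, -0.0]
force: [-1.1, -0.3, 2.2]
grip_width: 0.001
grip_force: 1.3
```

Key 2 makes contact at 78.4 mm with over 2 N and doesn't give, so it is the latched one. Now keys 3 and 4.

Request:
arm_command(steps=[[[0,0,0,-0.21,0,0,0],[0,0,-0.84,0,0,0,0],[0,0,0,0,0,0,0],[0,0,0,0.12,0,0,0],[0,0,0,0,0,0,0]]])

```text
time_s: 6.65
eef_pos: [537.1, 104.1, 82.4]
ee_rot: [-0.0, 0.018, 1.0, 0.0]
force: [-0.0, 0.2, -0.4]
grip_width: 0.0
grip_force: 0.0
```

Request:
arm_command(steps=[[[0,0,0,0.04,0,0,0],[0,0,0,0,0,0,0],[0,0,0,0,0,0,0]]])

```text
time_s: 7.02
eef_pos: [537.3, 103.7, 80.9]
ee_rot: [0.0, 0.018, 1.0, 0.0]
force: [0.0, 2.3, 1.7]
grip_width: 0.001
grip_force: 0.9
```

Key 3 gives at the free height. Now key 4.

Request:
arm_command(steps=[[[0,0,0,-0.16,0,0,0],[0,0,-0.84,0,0,0,0],[0,0,0,0,0,0,0],[0,0,0,0.12,0,0,0],[0,0,0,0,0,0,0]]])

```text
time_s: 7.65
eef_pos: [535.5, 62.1, 82.3]
ee_rot: [-0.0, 0.018, 1.0, 0.0]
force: [1.0, 0.7, 1.2]
grip_width: 0.003
grip_force: 0.0
```

Request:
arm_command(steps=[[[0,0,0,0.04,0,0,0],[0,0,0,0,0,0,0],[0,0,0,0,0,0,0]]])

```text
time_s: 8.02
eef_pos: [535.8, 61.8, 80.9]
ee_rot: [0.0, 0.018, 1.0, 0.0]
force: [-0.8, 1.6, 1.4]
grip_width: -0.003
grip_force: 0.9
```

Key 4 also touched and free. Back to key 2 to press it in.

Request:
arm_command(steps=[[[0,0,0,-0.16,0,0,0],[0,0,0.84,0,0,0,0],[0,0,0.84,0,0,0,0],[0,0,0,0,0,0,0],[0,0,0,0.16,0,0,0],[0,0,0,0.04,0,0,0],[0,0,0,0,0,0,0]]])

```text
time_s: 8.9
eef_pos: [538.7, 144.7, 78.7]
ee_rot: [-0.0, 0.019, 1.0, -0.0]
force: [-0.5, -0.4, 1.2]
grip_width: -0.002
grip_force: 0.7
```

Request:
arm_command(steps=[[[0,0,0,0.03,0,0,0],[0,0,0,0.03,0,0,0],[0,0,0,0.02,0,0,0],[0,0,0,0,0,0,0],[0,0,0,0,0,0,0]]])

```text
time_s: 9.52
eef_pos: [539.1, 145.4, 74.9]
ee_rot: [0.0, 0.018, 1.0, -0.0]
force: [0.5, -2.4, 4.6]
grip_width: -0.001
grip_force: 1.8
```

Request:
arm_command(steps=[[[0,0,0,0.02,0,0,0],[0,0,0,0.01,0,0,0],[0,0,0,0,0,0,0],[0,0,0,0,0,0,0]]])

```text
time_s: 10.02
eef_pos: [539.1, 145.4, 73.4]
ee_rot: [0.0, 0.018, 1.0, 0.0]
force: [2.2, -3.3, 3.8]
grip_width: -0.002
grip_force: 2.1
```

Request:
arm_command(steps=[[[0,0,0,-0.04,0,0,0],[0,0,0,-0.08,0,0,0],[0,0,0,0,0,0,0],[0,0,0,0,0,0,0]]])

```text
time_s: 10.52
eef_pos: [538.8, 145.6, 79.2]
ee_rot: [-0.0, 0.018, 1.0, 0.0]
force: [1.3, -0.2, 1.2]
grip_width: -0.002
grip_force: 1.2
```

The key followed the fingers up past its latched height (still touching at 79.2), so the latch has let go. I'll lift clear and check.

Request:
arm_command(steps=[[[0,0,0,-0.2,0,0,0],[0,0,0,-0.8,0,0,0],[0,0,0,-0.9,0,0,0],[0,0,0,-0.9,0,0,0],[0,0.5,0,-0.5,0,0,0],[0,0.9,0,0,0,0,0],[0,0.9,0,0,0,0,0],[0,0,0,0,0,0,0]]])

```text
time_s: 11.52
eef_pos: [421.5, 150.1, 244.8]
ee_rot: [-0.0, 0.018, 1.0, 0.0]
force: [-0.1, -0.2, -0.3]
grip_width: -0.002
grip_force: 0.0
```

```bash
python3 - <<'E'
from h import *
ims=[]
for n,r in(("top",(170,255,220,370)),("side",(160,260,240,370))):
    im=capture(n)[:,:,::-1];cv2.imwrite(f"pics/{n}2.png",im)
    for f in("0","2"):
        q=cv2.imread(f"pics/{n}{f}.png")[r[0]:r[1],r[2]:r[3]];ims.append(cv2.resize(q,(380,270),interpolation=cv2.INTER_CUBIC))
cv2.imwrite("pics/cmp.png",np.vstack([np.hstack(ims[:2]),np.hstack(ims[2:])]))
for n,S in {"top":[(263,193.4),(283,198.6),(302.3,203),(322.3,207)],"side":[(300.3,189.3),(309,199.7),(318.3,212.3)]}.items():
    for f in "02":print(n,f,blobs(f"pics/{n}{f}.png",S,150)[:,:2].round(2).tolist())
E
```

```text
top 0 [[261.62, 193.55], [281.5, 198.7], [301.34, 202.33], [321.46, 206.81]]
top 2 [[303.98, 172.36], [303.98, 172.36], [301.32, 202.34], [321.45, 206.83]]
side 0 [[298.74, 187.52], [307.63, 198.58], [317.15, 211.6]]
side 2 [[298.66, 186.3], [307.63, 198.6], [317.14, 211.63]]
```

View pics/cmp.png

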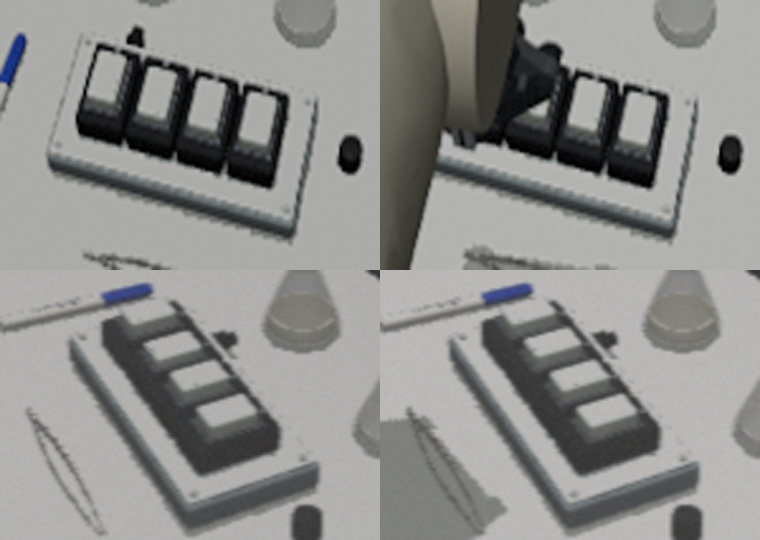

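The before/after pair shows key 2's blob in the side view moving up, from row 187.5 to 186.3. Keys 3 and 4 and the bystanders in view (forceps, marker, cap, flask_1) haven't moved. The latch is released and the arm is clear, so I'm handing in.

```bash
python3 -c "
from rig import *
print(finish_job())"
```

```text
the job is handed in; nothing more can be done
None
```

I tapped all four keys from left to right, found the second from the left latched, and pressed it until the latch let go; the side camera shows it standing up again, and I handed the job in at about 12 s (no verdict was returned).

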